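# Turn the spraying turntable to face the spray can

### The arm

A 6-joint arm with a two-finger parallel gripper is mounted at the origin on a cart in front of the work surface, level with it; the furniture and walls round the work are solid. World frame = base frame: x ahead of the robot, y to its left, z up, the work surface at z = 0. Lengths are in m, angles in rad, forces in N, time in s.
With the tool pointing down it reaches from about 0.225 to 0.875 m from the base axis. Payload 3.4 kg.
Tool frame: the origin (TCP) lies midway between the tips of the shut fingers; the grasp point (between the pads) lies 19 mm behind it (manip.tcp_to_grasp is the distance from the TCP to the grasp point, in m); x points along the fingers, y is the direction in which the jaws open and shut, and the axes are right-handed (so a half turn about x gives the same grasp; the last joint's range is limited). The gripper opens to 85 mm and grips with 20 to 120 N. Pads are 22 mm wide; open, the fingers measure 114 mm over their backs; the gripper's body (76 mm by 85 mm) begins 54 mm behind the grasp point. The pads swing forward as they close: fully open they stand 13 mm farther back than shut.
Start: joints at [-1.26, 0.276, 1.505, -0, 1.361, -0.121], TCP at [0.241, -0.522, 0.231] pointing down, gripper open.
Joint ranges: [-2.89, 2.89], [-0.75, 2.08], [0.22, 2.7], [-1.18, 4.32], [0.11, 2.71], [-2.7, 2.7]. Speed limits (rad/s): [2.57, 2.57, 3.14, 3.14, 3.14, 3.14].

### API

Orientations are given as a unit quaternion [w, x, y, z].
In Python, from rig import readout, eyes, job, manip gives the robot as it stands. The module is installed in compiled form; this text tells all that it offers.
- The arm moves only by the tool carry_out, never from a script. Its argument "deltas" is one flat list of numbers, 7 for each row, row after row: the shift along the tool's x, y, z scaled (see below), then the turn, a rotation vector about the tool's x, y, z scaled (see below), then the opening, from -1 (shut) to 1 (fully open). In form: [dx, dy, dz, ax, ay, az, grip, dx, dy, dz, ax, ay, az, grip, ...]. A call has 1 to 10 rows; each row shifts and turns the commanded pose from where the row before left it, along the tool's axes as they then stand; what a row does not reach is not made up. The controller multiplies each number of a shift by 60 mm and each number of a turn by 4 degrees. A row lasts 1/8 s, in which the tool goes at most 62.5 mm and 10.7 degrees, less where a joint would pass 70% of its speed; a pose out of reach is approached as far as the arm can. A call with a number of a shift or a turn outside -1 to 1 is refused whole. A call with a gripper value outside its range is refused whole. The fingers move at their own pace and stop on an object; "newtons" is the grip in N (left out, the last holds). Time passes only in rows, so rows that do not move let the fingers close. It gives the time, the measured TCP pose, the force and the opening at its end, in the units of the state.
- readout.get_state(): the state, without advancing time (a new reading comes with each control period).
- eyes.get_image(name): name is "scene" or "top"; returns a dict with "color" (480x640x3 uint8, red, green, blue), "z_map" (480x640 float32, m along the optical axis (not along the pixel's ray), 0 where there is no reading), "mtx" (3x3 intrinsics, pixels), "origin" and "orientation" of the camera in the world. Camera axes: x right, y down, z forward; pixel columns grow to the right and rows downward; lengths in m; the calibration is good to about 2 mm. A picture is of the moment at which its call begins.
- job.sign_off(): hands the job in, once; it reports no verdict.
The state is a dict: "clock": time; "qpos": joint angles; "qd": joint speeds; "effort": joint torques, N m; "position": TCP position; "ee_rot": TCP orientation; "contact_force": force on the tool from outside, world axes, zero at the start; "moment": the same for the moment, N m; "width": finger opening in m.
Only numpy, scipy, OpenCV 4.12 (cv2) and the standard library are available. Lean on these libraries where they do the work, as an engineer would, in place of code of your own. Each camera call takes 0.05 s, during which the arm holds its last target.

### The job

The plywood offcut on the spraying turntable is to be primed next. Push lightly on the turntable's arms with a fingertip, gripping nothing and turning it slowly either way until the red arm points straight at the aerosol spray can (not at the jar), and leave it standing there. The offcut must stay lying as it is on the platter without being touched, and the spray can and all other things must stay where they are.

Things in the scene. Friction and masses are not known exactly. Their poses are not given: they have to be found in the camera images.
- rotor (a joint): turning angle of the turntable's upper part about its upright axis, rad; grows counter-clockwise seen from above; at 0 the red arm points along world -x (to the robot). It turns without end for all practical purposes, has friction (about 0.12 N m) and stays where it is left; the arms need 1 to 2 N
- turntable: fixed foot of the spraying turntable: dark steel, 176 mm across, 12 mm high at its edge, 17 mm high at 30 mm from the axis; origin under its centre on the work surface. A plywood platter 132 mm across tops the rotor above it, upper face 68 mm high
- axis_point (a point): point on the turntable's upright axis, 85 mm above the work surface. Four radial arms at right angles, round bars 12 mm thick: low under the platter, cranked up 78 to 95 mm from the axis, then level (centre line 85 mm high) out to a 22 mm ball centred 140 mm from the axis. One arm and its ball are red, the others bare steel with black balls. Push on the level part, 95 to 130 mm out
- red_arm (a point): centre of the ball at the end of the red arm, 140 mm from the turntable's axis, 85 mm above the work surface; its x axis points outward along the red arm, z up
- work_centre (a point): plywood offcut lying loose on the platter: 75x114x22 mm, top 90 mm above the work surface; point at its centre, half-way up; only friction holds it
- spray_can_centre (a point): aerosol spray can standing upright, silver with a printed paper-like band, white dispensing top, 67 mm diameter, 205 mm tall; point on its axis 100 mm up. It stands at the far left or the far right, the jar on the other side
- jar_centre (a point): jar standing upright, white with an orange lid and a thin red stick on top, 68 mm diameter, 130 mm tall in all; point on its axis 65 mm up
- tape_measure: yellow tape measure, 71x86x66 mm, at the near left; origin under its centre
- marker: white and black marker pen, 135 mm long, 16 mm thick, lying near the right edge; origin under its centre
- masking_tape: flat roll of masking tape, 96 mm across, 25 mm high, at the far edge; origin under its centre
- hole_saw: red hole saw, 39 mm across, 64 mm high, standing near the right edge; origin under its centre
- screwdriver: red screwdriver, 182 mm long, 26 mm thick, lying along the left edge; origin under its centre

How it is judged:
By the outcome, as a careful person would: the job done as asked, in the order asked, and still so for the second after the job is handed in, with the robot touching nothing.
It also fails if it takes over 64 s, if anything falls off the work surface, if the arm or the gripper's body presses on something with over 40 N, if the wrist force passes 120 N, or if a joint passes its speed limit or range.

## Working session

There is one attempt and no reset: what is moved stays moved. The work goes in short steps, Python scripts to look and compute and a tool call to move; the robot and the scene stay as the last step left them, time stands still between calls to the robot, and variables do not carry over. Pictures are saved under pics/ and viewed, and the job is handed in when it is done.

Besides the shell and the picture viewer there is one more tool, called after ">>>" as name(argument=value, ...) on one line, values as JSON. carry_out: Moves the arm, as the interface text tells. Its arguments: {"type":"object","properties":{"deltas":{"type":"array"},"newtons":{"type":"number"}},"required":["deltas"]}

```bash
mkdir -p pics; python3 - <<'E'
from rig import readout, eyes
import cv2,numpy as np
for n in("scene","top"):
    im=eyes.get_image(n); cv2.imwrite(f"pics/{n}0.png",im["color"][:,:,::-1]); np.savez(f"{n}0.npz",**im)
    print(n,im["mtx"].tolist(),im["origin"],im["orientation"])
print(readout.get_state())
E
```

```text
scene [[447.09597883196494, 0.0, 316.3228750489335], [0.0, 447.09597883196494, 238.30555958483632], [0.0, 0.0, 1.0]] [ 0.85100508 -0.69876772  0.59314016] [-0.4800988   0.85573719  0.17019898 -0.09083676]
top [[614.0191049015277, 0.0, 313.00250150988364], [0.0, 614.0191049015277, 236.56200794895756], [0.0, 0.0, 1.0]] [0.44053761 0.04021885 1.55217181] [-0.0236396   0.71129962 -0.70215159  0.02184397]
{'clock': 0.1, 'qpos': array([-1.26002126e+00,  2.76501643e-01,  1.50599401e+00,  1.40309509e-05,
        1.36071402e+00, -1.20992922e-01]), 'qd': array([-0.00024087, -0.00061021, -0.00375501, -0.00120581, -0.00088182,
        0.00211789]), 'effort': array([ 1.74821027e-03, -4.17699480e+01, -2.46405619e+01,  2.37732718e-05,
        5.85202783e-03, -8.63280178e-06]), 'position': array([ 0.24048263, -0.52177726,  0.23054838]), 'ee_rot': array([-0.15089939, -0.69064366, -0.15203857,  0.69074234]), 'contact_force': array([ 0.01021955, -0.49460569,  0.0133507 ]), 'moment': array([0.02104481, 0.02112396, 0.03322577]), 'width': 0.08571911475172121}
```

View pics/top0.png

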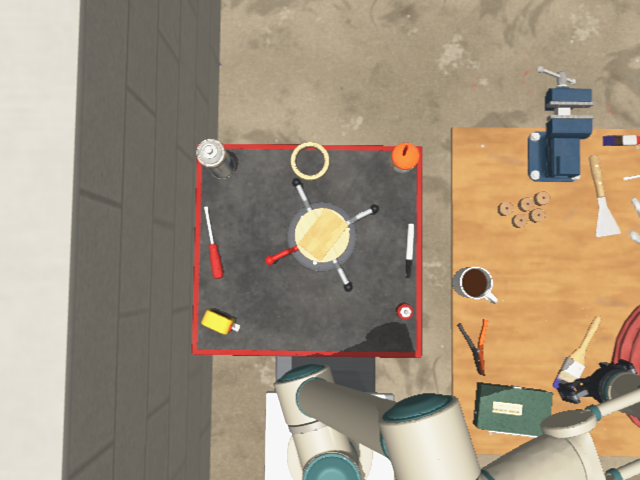

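View pics/scene0.png

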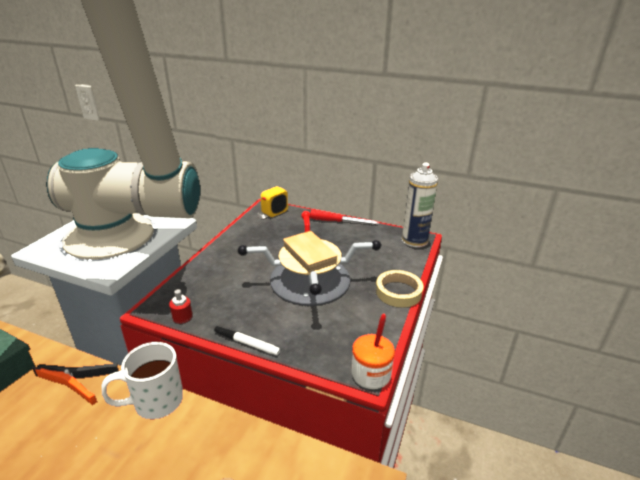

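The spray can is at far left (top image, about 210,152) and the jar at far right (405,156). The red ball is at about (270,261) and the turntable centre near (322,236). I'll enlarge the crops next.

```bash
cat >h.py <<'E'
import numpy as np,cv2
from scipy.spatial.transform import Rotation as R
def rot(q): return R.from_quat([q[1],q[2],q[3],q[0]]).as_matrix()
def at_z(im,u,v,z):
    d=rot(im["orientation"])@np.linalg.inv(im["mtx"])@np.array([u,v,1.]); o=im["origin"]
    return o+d*(z-o[2])/d[2]
def proj(im,p):
    c=rot(im["orientation"]).T@(np.array(p)-im["origin"]); q=im["mtx"]@c; return q[:2]/q[2]
def crop(im,u0,v0,w,h,s,fn):
    c=im["color"][v0:v0+h,u0:u0+w,::-1]; cv2.imwrite(fn,cv2.resize(c,None,fx=s,fy=s,interpolation=cv2.INTER_CUBIC))
def balls(im):
    c=im["color"].astype(int); out={}
    return out
E
python3 - <<'E'
from h import *
im=dict(np.load("top0.npz"))
crop(im,255,170,130,130,5-1+0,"pics/tt0.png"); crop(im,190,130,60,60,8,"pics/can0.png")
E
```

```text
(no output)
```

View pics/tt0.png

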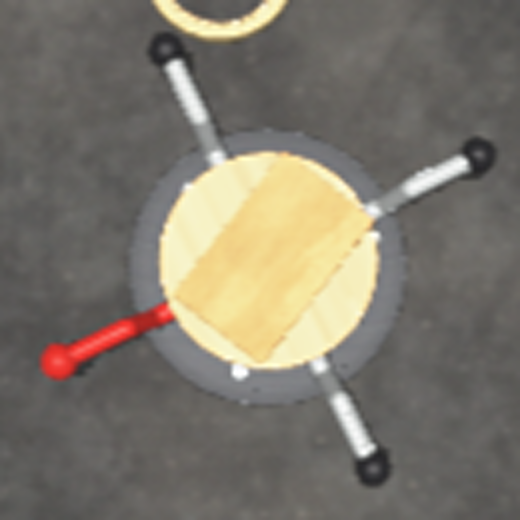

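View pics/can0.png

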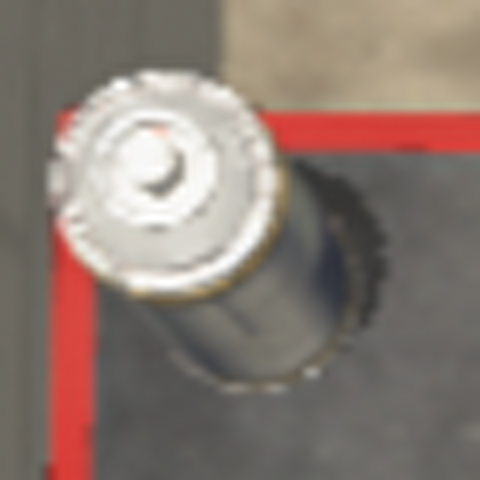

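```bash
python3 - <<'E'
from h import *
im=dict(np.load("top0.npz"))
B=[(269.5,260.2),(297,182.2),(374.7,208.7),(348.2,286.7)]
P=np.array([at_z(im,u,v,.085) for u,v in B]); print(P.round(4)); c=P.mean(0);print("axis",c, np.linalg.norm(P-c,axis=1))
c2=[(P[0]+P[2])/2,(P[1]+P[3])/2];print(c2)
a=np.degrees(np.arctan2(*(P-c)[:,[1,0]].T[[0,1]]));print("bearings",a)
# can points cloud, both cams
for n in("top0","scene0"):
    im=dict(np.load(n+".npz")); z=im["z_map"]; v,u=np.nonzero(z>0)
    X=(np.linalg.inv(im["mtx"])@np.vstack([u,v,np.ones_like(u)]))*z[v,u]; X=(rot(im["orientation"])@X).T+im["origin"]
    for lo,hi in((.03,.15),(.15,.18),(.18,.195),(.195,.22)):
        m=(np.hypot(X[:,0]-.63,X[:,1]-.26)<.09)&(X[:,2]>lo)&(X[:,2]<hi)
        q=X[m]
        if len(q)>4:
            # circle fit
            A=np.c_[2*q[:,:2],np.ones(len(q))];s=np.linalg.lstsq(A,(q[:,:2]**2).sum(1),rcond=None)[0]
            print(n,lo,len(q),q.min(0).round(4),q.max(0).round(4),q.mean(0).round(4),"fit",s[:2].round(4),np.sqrt(max(0,s[2]+s[0]**2+s[1]**2)).round(4))
im=dict(np.load("top0.npz"))
print(at_z(im,208.7,150,.203),at_z(im,211,152.9,.18))
E
```

```text
[[ 0.4771  0.1477  0.085 ]
 [ 0.6657  0.0848  0.085 ]
 [ 0.604  -0.1027  0.085 ]
 [ 0.4165 -0.0408  0.085 ]]
axis [0.54081549 0.02226097 0.085     ] [0.14072122 0.13968459 0.13999839 0.13943263]
[array([0.54054045, 0.02252679, 0.085     ]), array([0.54109053, 0.02199515, 0.085     ])]
bearings [ 116.91566559   26.59938423  -63.18658119 -153.10406659]
top0 0.03 257 [0.6857 0.2468 0.0301] [0.7181 0.2959 0.1496] [0.696  0.2642 0.0934] fit [0.7185 0.2794] 0.0319
top0 0.15 236 [0.6864 0.247  0.1516] [0.7191 0.3071 0.1799] [0.6999 0.2731 0.1691] fit [0.7118 0.2769] 0.0223
top0 0.18 106 [0.692  0.2564 0.18  ] [0.7198 0.2995 0.1942] [0.7088 0.2762 0.1845] fit [0.7099 0.2775] 0.0121
top0 0.195 21 [0.7111 0.2717 0.1965] [0.718  0.2853 0.2061] [0.7144 0.2784 0.2013] fit [0.7156 0.2788] 0.0045
scene0 0.03 498 [0.6893 0.248  0.0305] [0.7197 0.2808 0.1499] [0.7058 0.259  0.0914] fit [0.7141 0.2749] 0.0206
scene0 0.15 168 [0.6896 0.2505 0.15  ] [0.7196 0.303  0.1798] [0.7054 0.2633 0.1666] fit [0.7134 0.2771] 0.0207
scene0 0.18 59 [0.7011 0.2618 0.1801] [0.7196 0.2981 0.193 ] [0.7111 0.2752 0.1861] fit [0.7155 0.2798] 0.0123
scene0 0.195 9 [0.7138 0.277  0.1985] [0.7179 0.2865 0.2071] [0.7158 0.2807 0.2028] fit [0.7172 0.2821] 0.0036
[0.71724307 0.27855048 0.203     ] [0.71539919 0.27725523 0.18      ]
```

```bash
cat >>h.py <<'E'
AX=np.array([.541,.022])
def cmd(st,p,ybear_deg):
    """shift/turn from measured pose to TCP p, tool x down, tool y bearing"""
    M=rot(st["ee_rot"]); b=np.radians(ybear_deg); y=np.array([np.cos(b),np.sin(b),0]); x=np.array([0,0,-1.]); T=np.c_[x,y,np.cross(x,y)]
    return M.T@(np.array(p)-st["position"])/.06, np.degrees(R.from_matrix(M.T@T).as_rotvec())/4
E
python3 - <<'E'
from h import *
from rig import readout
s=readout.get_state(); print(rot(s["ee_rot"]).round(3))
for ph in(-130,-133):
    b=np.radians(ph); p=[*(AX+.112*np.array([np.cos(b),np.sin(b)])),.2305]
    for yb in (ph+90,ph-90): print(ph,p,yb,cmd(s,p,yb))
E
```

```text
[[-0.     0.418 -0.908]
 [ 0.002 -0.908 -0.418]
 [-1.    -0.002 -0.   ]]
-130 [np.float64(0.46900778771510765), np.float64(-0.06379697762932554), 0.2305] -40 (array([ 0.01075624, -5.33863752, -6.65343469]), array([-6.3154198 , -0.00800559,  0.02193646]))
-130 [np.float64(0.46900778771510765), np.float64(-0.06379697762932554), 0.2305] -220 (array([ 0.01075624, -5.33863752, -6.65343469]), array([3.86845676e+01, 3.01111841e-02, 1.09889098e-02]))
-133 [np.float64(0.4646161836730002), np.float64(-0.059911614581347104), 0.2305] -43 (array([ 0.01089144, -5.42808028, -6.6140571 ]), array([-5.56541996, -0.00741515,  0.02209836]))
-133 [np.float64(0.4646161836730002), np.float64(-0.059911614581347104), 0.2305] -223 (array([ 0.01089144, -5.42808028, -6.6140571 ]), array([3.94345673e+01, 3.08075202e-02, 1.03375209e-02]))
```

>>> carry_out(deltas=[0, -0.53, -0.66, 0, 0, 0, -1, 0, -0.53, -0.66, 0, 0, 0, -1, 0, -0.53, -0.66, 0, 0, 0, -1, 0, -0.53, -0.66, 0, 0, 0, -1, 0, -0.53, -0.66, 0, 0, 0, -1, 0, -0.53, -0.66, 0, 0, 0, -1, 0, -0.53, -0.66, 0, 0, 0, -1, 0, -0.53, -0.66, 0, 0, 0, -1, 0, -0.53, -0.66, 0, 0, 0, -1, 0, -0.53, -0.66, 0, 0, 0, -1], newtons=20)

```text
clock: 1.35
position: [0.4675, -0.0661, 0.2311]
ee_rot: [-0.152, -0.691, -0.151, 0.691]
contact_force: [0.8, -1.5, -0.5]
width: 0.0002
```

>>> carry_out(deltas=[0, 0, 0, -0.9, 0, 0, -1, 0, 0, 0, -0.9, 0, 0, -1, 0, 0, 0, -0.9, 0, 0, -1, 0, 0, 0, -0.9, 0, 0, -1, 0, 0, 0, -0.9, 0, 0, -1, 0, 0, 0, -0.9, 0, 0, -1, 0, 0, 0, -0.9, 0, 0, -1, 0, 0, 0, 0, 0, 0, -1])

```text
clock: 2.35
position: [0.4669, -0.0676, 0.231]
ee_rot: [-0.298, -0.641, -0.298, 0.641]
contact_force: [0.5, 0.4, -0.6]
width: -0.0002
```

```bash
python3 - <<'E'
from h import *
from rig import readout,eyes
s=readout.get_state(); print(s)
b=np.radians(-130); p=[*(AX+.112*np.array([np.cos(b),np.sin(b)])),.066]
print(p,cmd(s,p,-40))
im=eyes.get_image("scene");cv2.imwrite("pics/s1.png",im["color"][:,:,::-1])
im=eyes.get_image("top");cv2.imwrite("pics/t1.png",im["color"][:,:,::-1])
E
```

```text
{'clock': 2.35, 'qpos': array([-2.91418304e-01,  1.20141750e-01,  1.71035372e+00, -7.18829244e-05,
        1.31190725e+00,  4.08518076e-01]), 'qd': array([-0.00052918, -0.00073288, -0.0032716 ,  0.00029655, -0.00105912,
        0.01616223]), 'effort': array([ 1.79437087e-03, -3.16517687e+01, -2.41416174e+01, -9.64443389e-04,
        3.09769297e-03, -1.27075310e-01]), 'position': array([ 0.46690249, -0.06762271,  0.23095222]), 'ee_rot': array([-0.29809177, -0.64089263, -0.29843569,  0.64135332]), 'contact_force': array([ 0.50091003,  0.38214049, -0.5700992 ]), 'moment': array([0.01207292, 0.01704857, 0.01735215]), 'width': -0.00015388170066245273}
[np.float64(0.46900778771510765), np.float64(-0.06379697762932554), 0.066] (array([ 2.74918546, -0.01226604, -0.07243365]), array([-0.02558613,  0.0055135 ,  0.01025813]))
```

View pics/s1.png

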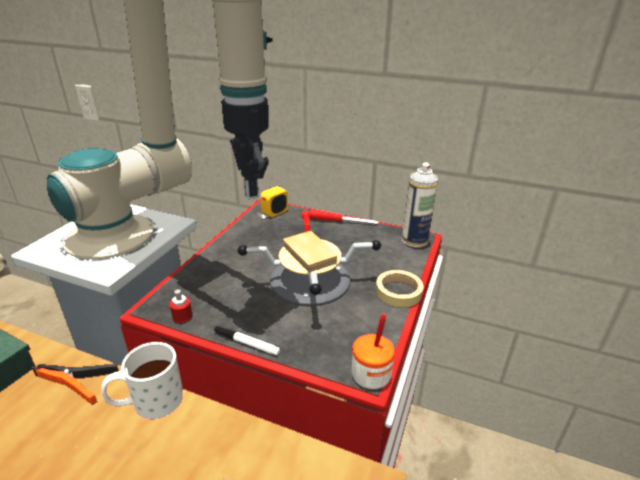

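View pics/t1.png

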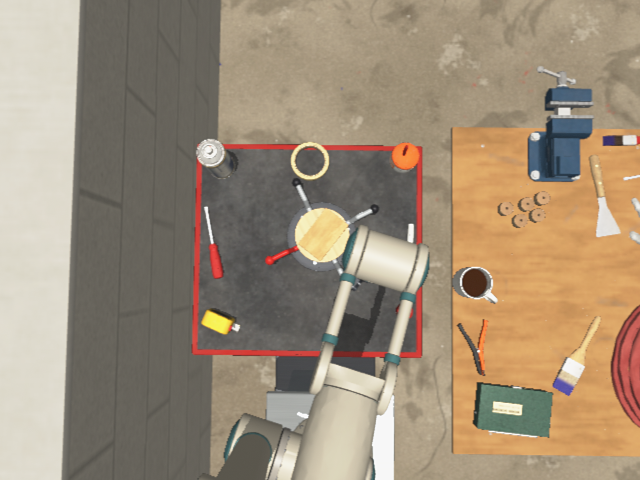

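The gripper is shut and hovering to the right of the near arm, clear of it (scene 250,190). I'm descending.

>>> carry_out(deltas=[0.3, 0, -0.07, 0, 0, 0, -1, 0.3, 0, 0, 0, 0, 0, -1, 0.3, 0, 0, 0, 0, 0, -1, 0.3, 0, 0, 0, 0, 0, -1, 0.3, 0, 0, 0, 0, 0, -1, 0.3, 0, 0, 0, 0, 0, -1, 0.3, 0, 0, 0, 0, 0, -1, 0.3, 0, 0, 0, 0, 0, -1, 0.35, 0, 0, 0, 0, 0, -1, 0, 0, 0, 0, 0, 0, -1])

```text
clock: 3.7
position: [0.4686, -0.0641, 0.0651]
ee_rot: [-0.297, -0.64, -0.299, 0.642]
contact_force: [0.1, -0.6, -0.2]
width: -0.0
```

```bash
python3 - <<'E'
from h import *
from rig import readout,eyes
s=readout.get_state(); print(s["position"],s["contact_force"])
d=s["position"][:2]-AX; print(np.hypot(*d),np.degrees(np.arctan2(d[1],d[0])))
im=eyes.get_image("scene");crop(im,200,150,200,160,4,"pics/s2.png")
E
```

```text
[ 0.46862427 -0.06414915  0.06508924] [ 0.06603239 -0.55152671 -0.19516867]
0.11251631827848634 -130.0343340525534
```

View pics/s2.png

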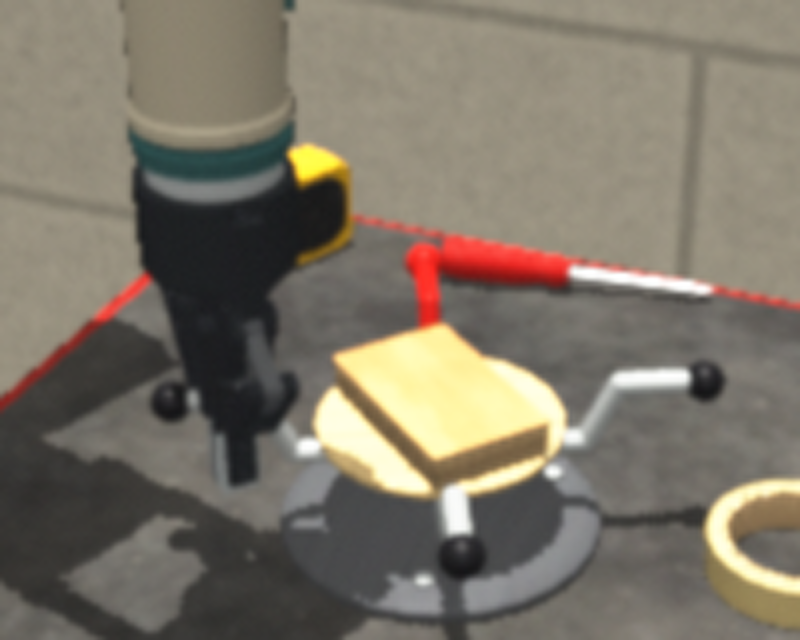

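The finger is down between arms and clear of everything; the TCP is slightly low, so I'll raise it 6 mm and start along the arc.

>>> carry_out(deltas=[-0.1, 0, 0, 0, 0, 0, -1, 0, -0.05, 0, 0.375, 0, 0, -1, 0, -0.05, 0, 0.375, 0, 0, -1, 0, -0.05, 0, 0.375, 0, 0, -1, 0, -0.05, 0, 0.375, 0, 0, -1, 0, -0.05, 0, 0.375, 0, 0, -1, 0, -0.05, 0, 0.375, 0, 0, -1, 0, -0.05, -0.01, 0.375, 0, 0, -1])

```text
clock: 4.75
position: [0.4553, -0.0493, 0.0723]
ee_rot: [-0.238, -0.666, -0.238, 0.666]
contact_force: [-0.6, -0.1, -0.3]
width: -0.0001
```

>>> carry_out(deltas=[0, -0.05, 0, 0.375, 0, 0, -1, 0, -0.05, 0, 0.375, 0, 0, -1, 0, -0.05, 0, 0.375, 0, 0, -1, 0, -0.05, 0, 0.375, 0, 0, -1, 0, -0.05, 0, 0.375, 0, 0, -1, 0, -0.05, 0, 0.375, 0, 0, -1, 0, -0.05, -0.01, 0.375, 0, 0, -1])

```text
clock: 5.62
position: [0.4436, -0.0318, 0.0723]
ee_rot: [-0.176, -0.685, -0.176, 0.685]
contact_force: [-0.4, -0.9, 0.0]
width: -0.0002
```

```bash
cat >>h.py <<'E'
def look(tag):
    from rig import readout,eyes
    s=readout.get_state(); d=s["position"][:2]-AX; f=np.degrees(np.arctan2(d[1],d[0])); M=rot(s["ee_rot"])
    print("t",s["clock"],s["position"].round(4),"F",s["contact_force"].round(2),"r",np.hypot(*d).round(4),"phi",f.round(2),"ybear",np.degrees(np.arctan2(M[1,1],M[0,1])).round(2))
    im=eyes.get_image("scene");crop(im,200,150,200,160,4,f"pics/s{tag}.png")
    im=eyes.get_image("top");crop(im,255,170,130,130,4,f"pics/t{tag}.png"); np.savez(f"top{tag}.npz",**im)
E
python3 -c "
from h import *
look('3')"
```

```text
t 5.625 [ 0.4436 -0.0318  0.0723] F [-0.37 -0.89  0.02] r 0.1113 phi -151.08 ybear -61.16
```

View pics/s3.png

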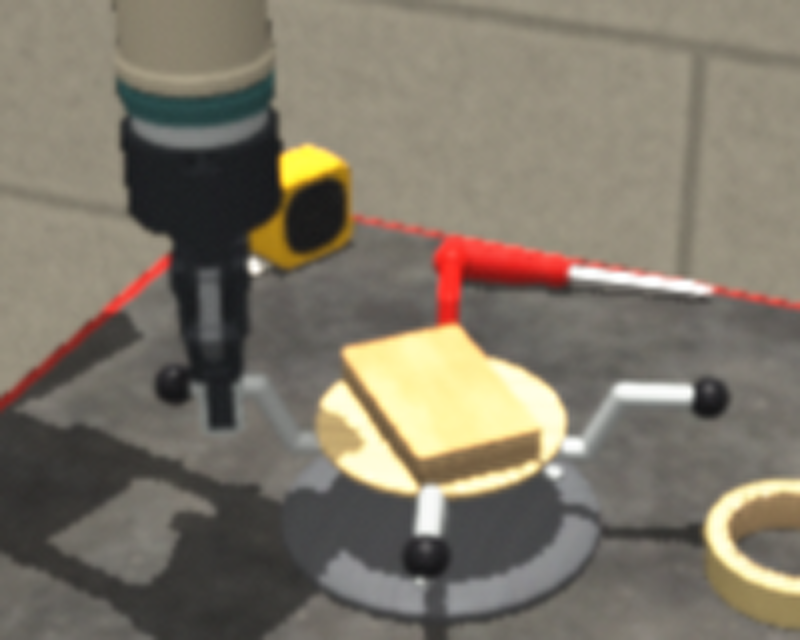

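View pics/t3.png

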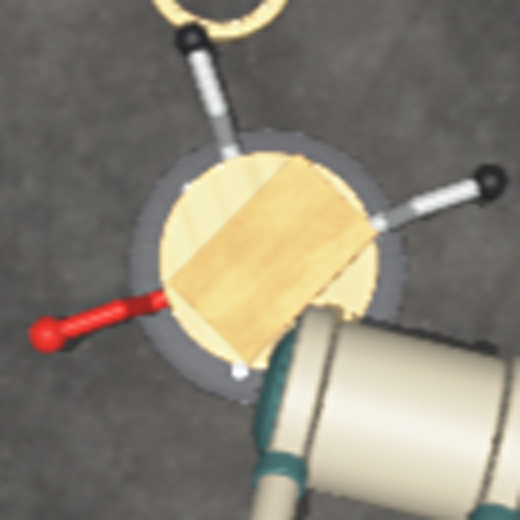

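The fingertip is touching the near arm and the turntable has begun turning. The red ball is now at crop (47,335), and the offcut is riding along with the platter.

```bash
cat >>h.py <<'E'
def bear(tag,pts):
    im=dict(np.load(f"top{tag}.npz"))
    for (u,v) in pts:
        p=at_z(im,255+u/4,170+v/4,.085)[:2]-AX; print("bearing",np.degrees(np.arctan2(p[1],p[0])).round(2),np.hypot(*p).round(4))
E
python3 -c "
from h import *
bear('3',[(47,335),(190,39),(490,181)])"
```

```text
bearing 110.12 0.1412
bearing 20.78 0.1399
bearing -70.23 0.1397
```

>>> carry_out(deltas=[0, -0.055, 0, 0.4, 0, 0, -1, 0, -0.065, 0, 0.5, 0, 0, -1, 0, -0.065, 0, 0.5, 0, 0, -1, 0, -0.065, 0, 0.5, 0, 0, -1, 0, -0.065, 0, 0.5, 0, 0, -1, 0, -0.065, 0, 0.5, 0, 0, -1, 0, -0.065, 0, 0.5, 0, 0, -1, 0, -0.065, 0, 0.5, 0, 0, -1, 0, -0.065, 0, 0.5, 0, 0, -1, 0, -0.055, 0, 0.4, 0, 0, -1])

```text
clock: 6.98
position: [0.4305, 0.0036, 0.0722]
ee_rot: [-0.059, -0.704, -0.059, 0.705]
contact_force: [-0.6, -0.3, 0.1]
width: 0.0
```

```bash
python3 -c "
from h import *
look('4')"
```

```text
t 6.975 [0.4305 0.0036 0.0722] F [-0.57 -0.35  0.15] r 0.112 phi -170.53 ybear -80.36
```

View pics/t4.png

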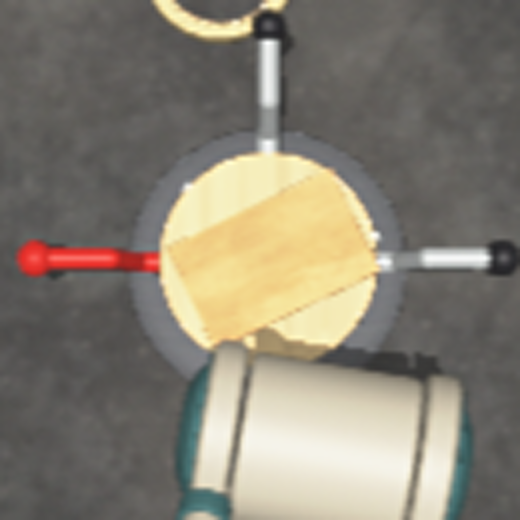

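View pics/s4.png

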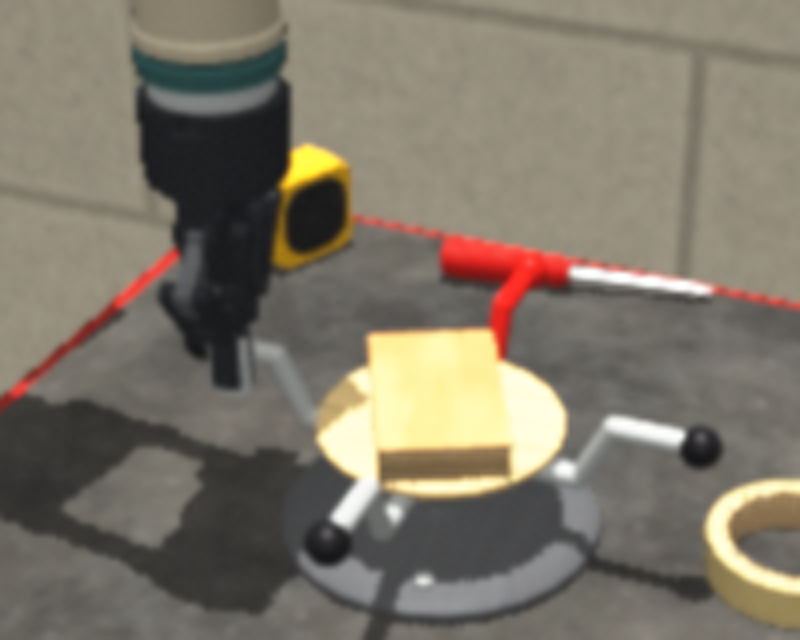

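The turn is smooth and the offcut is riding with it; the red arm is at about 90°. I'm continuing.

>>> carry_out(deltas=[0, -0.055, 0, 0.4, 0, 0, -1, 0, -0.065, 0, 0.5, 0, 0, -1, 0, -0.065, 0, 0.5, 0, 0, -1, 0, -0.065, 0, 0.5, 0, 0, -1, 0, -0.065, 0, 0.5, 0, 0, -1, 0, -0.065, 0, 0.5, 0, 0, -1, 0, -0.065, 0, 0.5, 0, 0, -1, 0, -0.065, 0, 0.5, 0, 0, -1, 0, -0.065, 0, 0.5, 0, 0, -1, 0, -0.055, 0, 0.4, 0, 0, -1])

```text
clock: 8.32
position: [0.4297, 0.0412, 0.0722]
ee_rot: [0.059, -0.704, 0.059, 0.705]
contact_force: [-0.8, -0.2, 0.9]
width: 0.0
```

>>> carry_out(deltas=[0, -0.05, 0, 0.375, 0, 0, -1, 0, -0.05, 0, 0.375, 0, 0, -1, 0, -0.05, 0, 0.375, 0, 0, -1, 0, -0.04, 0, 0.3, 0, 0, -1, 0, -0.03, 0, 0.25, 0, 0, -1, 0, -0.02, 0, 0.15, 0, 0, -1, 0, 0, 0, 0, 0, 0, -1])

```text
clock: 9.2
position: [0.4335, 0.0551, 0.0723]
ee_rot: [-0.103, 0.7, -0.103, -0.699]
contact_force: [-0.8, -0.3, -0.0]
width: -0.0
```

```bash
python3 -c "
from h import *
look('5')"
```

```text
t 9.2 [0.4335 0.0551 0.0723] F [-0.75 -0.25 -0.05] r 0.1125 phi 162.87 ybear -106.76
```

View pics/t5.png

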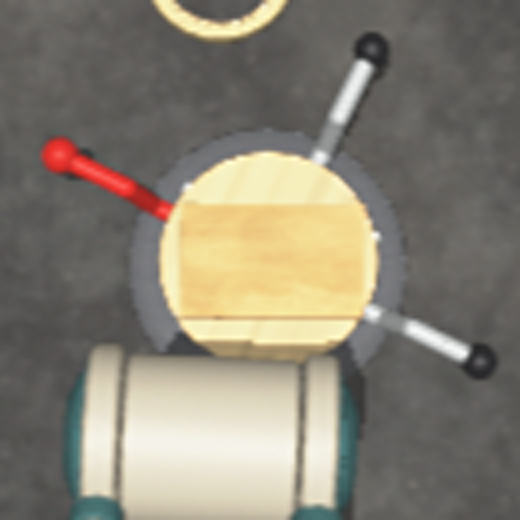

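```bash
cat >>h.py <<'E'
def rotor(tag,guess):
    # template: sub-pixel fit of rotor bearing by centroids near predicted balls
    im=dict(np.load(f"top{tag}.npz")); c=im["color"].astype(float); res=[]
    for k in range(4):
        b=np.radians(guess+90*k); u,v=proj(im,[AX[0]+.14*np.cos(b),AX[1]+.14*np.sin(b),.085])
        vv,uu=np.mgrid[int(v)-8:int(v)+10,int(u)-8:int(u)+10]; q=c[int(v)-8:int(v)+10,int(u)-8:int(u)+10]
        w=(q[...,0]-q[...,1]>80) if k==0 else (q.max(2)<45)
        w=w&(np.hypot(uu-u,vv-v)<7)
        if w.sum()<12: print(k,"few",w.sum());continue
        m=(uu[w].mean(),vv[w].mean()); p=at_z(im,*m,.085)[:2]; d=p-AX
        print(k,w.sum(),np.round(m,2),"b-90k",((np.degrees(np.arctan2(d[1],d[0]))-90*k+180)%360-180).round(2),np.hypot(*d).round(4),p.round(4))
E
python3 - <<'E'
from h import *
bear('5',[(60,156),(371,49),(480,361)])
print('init');rotor('0',116.9);print('now');rotor('5',64)
from scipy.optimize import least_squares
for n in("top0","scene0"):
    im=dict(np.load(n+".npz")); z=im["z_map"]; v,u=np.nonzero(z>0)
    X=(np.linalg.inv(im["mtx"])@np.vstack([u,v,np.ones_like(u)]))*z[v,u]; X=(rot(im["orientation"])@X).T+im["origin"]
    for lo,hi in((.02,.16),(.185,.22)):
        m=(np.hypot(X[:,0]-.718,X[:,1]-.279)<.06)&(X[:,2]>lo)&(X[:,2]<hi);q=X[m]
        if lo<.1:
            f=lambda p:np.hypot(q[:,0]-p[0],q[:,1]-p[1])-.0335
            p=least_squares(f,[.718,.279],loss="soft_l1",f_scale=.002).x
        else: p=(q.min(0)+q.max(0))[:2]/2
        print(n,lo,len(q),p.round(4),"bearing",np.degrees(np.arctan2(p[1]-AX[1],p[0]-AX[0])).round(2))
    m=(abs(X[:,2]-.068)<.004)&(np.hypot(X[:,0]-.541,X[:,1]-.022)<.075);q=X[m];print("platter",(q.min(0)+q.max(0))[:2]/2,(q.max(0)-q.min(0))[:2])
E
```

```text
bearing 65.02 0.1398
bearing -25.21 0.1394
bearing -115.7 0.1401
init
0 81 [270.16 259.38] b-90k 116.5 0.1388 [0.4791 0.1462]
1 few 4
2 few 4
3 few 4
now
0 78 [270.68 208.92] b-90k 64.66 0.1384 [0.6002 0.1471]
1 few 0
2 few 9
3 few 8
top0 0.02 359 [0.72   0.2806] bearing 55.31
top0 0.185 127 [0.7194 0.2806] bearing 55.4
platter [0.54175055 0.02275411] [0.12936879 0.13098716]
scene0 0.02 1428 [0.7212 0.2868] bearing 55.77
scene0 0.185 144 [0.7216 0.2825] bearing 55.26
platter [0.54091617 0.02776071] [0.13714802 0.13396318]
```

>>> carry_out(deltas=[0, -0.05, 0, 0.38, 0, 0, -1, 0, -0.06, 0, 0.46, 0, 0, -1, 0, -0.06, 0, 0.46, 0, 0, -1, 0, -0.055, 0, 0.42, 0, 0, -1, 0, -0.04, 0, 0.31, 0, 0, -1, 0, -0.03, 0, 0.23, 0, 0, -1, 0, 0, 0, 0, 0, 0, -1, 0, 0, 0, 0, 0, 0, -1])

```text
clock: 10.3
position: [0.4397, 0.0717, 0.0723]
ee_rot: [-0.158, 0.689, -0.158, -0.689]
contact_force: [-0.1, 0.5, -0.2]
width: 0.0002
```

```bash
python3 -c "
from h import *
look('6');rotor('6',55.5)"
```

```text
t 10.3 [0.4397 0.0717 0.0723] F [-0.1   0.46 -0.23] r 0.1128 phi 153.88 ybear -115.8
0 77 [275.31 201.23] b-90k 55.7 0.1383 [0.619  0.1363]
1 few 0
2 few 11
3 few 7
```

View pics/t6.png

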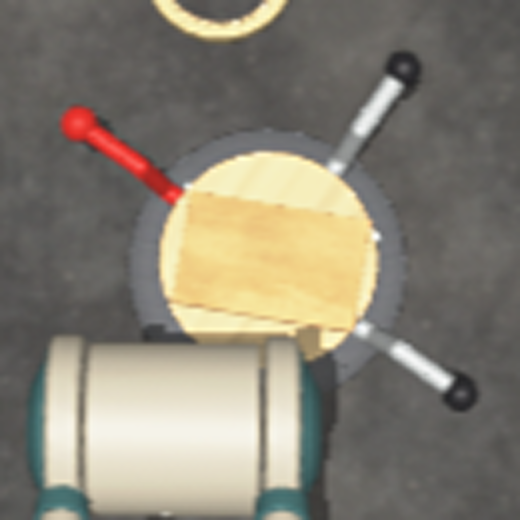

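>>> carry_out(deltas=[0, 0.05, 0, 0, 0, 0, -1, 0, 0.15, 0, 0, 0, 0, -1, 0, 0.15, 0, 0, 0, 0, -1, 0, 0.15, 0, 0, 0, 0, -1, 0, 0, 0, 0, 0, 0, -1, 0, 0, 0, 0, 0, 0, -1])

```text
clock: 11.15
position: [0.4265, 0.0445, 0.0724]
ee_rot: [-0.158, 0.689, -0.158, -0.689]
contact_force: [-0.6, -0.3, -0.2]
width: -0.0003
```

```bash
python3 -c "
from h import *
bear('6',[(77,124),(403,68),(460,391)])
look('7');rotor('7',55.5)"
```

```text
bearing 56.11 0.1407
bearing -34.43 0.1393
bearing -124.55 0.1389
t 11.15 [0.4265 0.0445 0.0724] F [-0.56 -0.3  -0.24] r 0.1167 phi 168.89 ybear -115.83
0 77 [275.31 201.23] b-90k 55.7 0.1383 [0.619  0.1363]
1 few 0
2 few 8
3 few 8
```

View pics/s7.png

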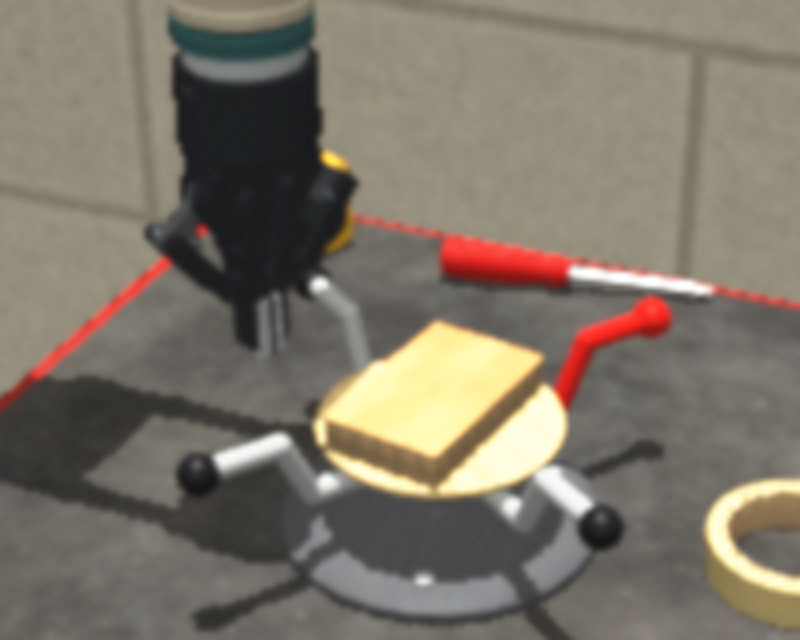

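The finger is off the arm and the red arm is at about 55.7°. I'm raising straight up and moving back for an unobstructed check.

>>> carry_out(deltas=[-0.2, 0, 0, 0, 0, 0, -1, -0.4, 0, 0, 0, 0, 0, -1, -0.4, 0, 0, 0, 0, 0, -1, -0.4, 0, 0, 0, 0, 0, -1, -0.4, 0, 0, 0, 0, 0, -1, -0.4, 0, 0, 0, 0, 0, -1, -0.4, 0, 0, 0, 0, 0, -1, 0, 0.5, 0, 0, 0, 0, -1, 0, 0.8, 0, 0, 0, 0, -1, 0, 0.8, 0, 0, 0, 0, -1])

```text
clock: 12.5
position: [0.3711, -0.0696, 0.2292]
ee_rot: [-0.157, 0.69, -0.157, -0.689]
contact_force: [0.3, 0.0, 0.5]
width: 0.0002
```

>>> carry_out(deltas=[0, 0.8, 0, 0, 0, 0, -1, 0, 0.8, 0, 0, 0, 0, -1, 0, 0.8, 0, 0, 0, 0, -1, 0, 0.4, 0, 0, 0, 0, -1, 0, 0, 0, 0, 0, 0, -1, 0, 0, 0, 0, 0, 0, -1])

```text
clock: 13.25
position: [0.2986, -0.2194, 0.2286]
ee_rot: [-0.158, 0.689, -0.158, -0.689]
contact_force: [-0.3, -0.3, 0.4]
width: 0.0002
```

```bash
python3 -c "
from h import *
look('8');rotor('8',55.5)
im=dict(np.load('top8.npz'));cv2.imwrite('pics/top8.png',im['color'][:,:,::-1])"
```

```text
t 13.25 [ 0.2986 -0.2194  0.2286] F [-0.28 -0.31  0.39] r 0.3421 phi -135.12 ybear -115.79
0 77 [275.31 201.23] b-90k 55.7 0.1383 [0.619  0.1363]
1 few 5
2 few 3
3 few 3
```

View pics/t8.png

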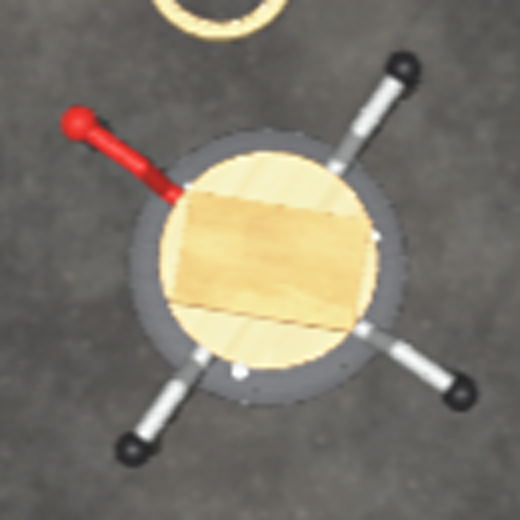

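View pics/top8.png

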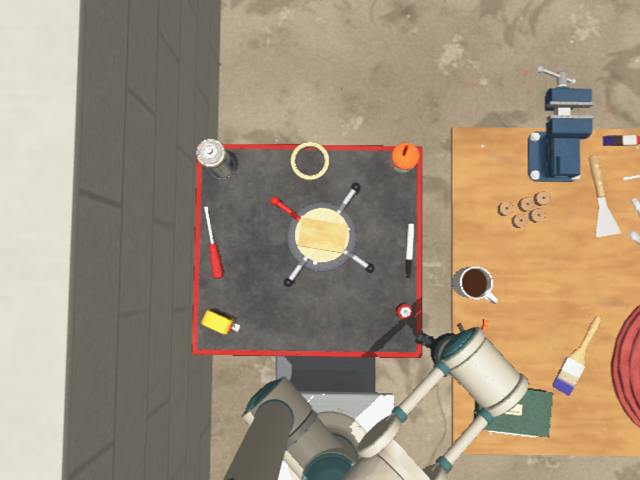

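```bash
python3 - <<'E'
from h import *
im=dict(np.load("top8.npz"))
P=[at_z(im,255+u/4,170+v/4,.085)[:2] for u,v in((77,124),(403,68),(460,391),(132,450))]
d=P[0]-P[2];e=P[3]-P[1];c=np.mean(P,0)
print(c,np.degrees(np.arctan2(d[1],d[0])),np.degrees(np.arctan2(e[1],e[0]))-90)
for can in([.72,.2806],[.7185,.279],[.7216,.2825]): print(np.degrees(np.arctan2(*(np.array(can)-c)[::-1])))
E
```

```text
[0.54053477 0.02309557] 55.77792882524836 55.416462740865484
55.125803235641726
55.183846960184674
55.084820100791156
```

```bash
python3 -c "
from rig import job
print(job.sign_off())"
```

```text
the job is handed in; nothing more can be done
None
```

The red arm now points at the spray can, at the far left, and I've handed the job in. With the gripper shut, I pushed the near bare-steel arm with a fingertip and turned the turntable slowly clockwise by about 61°. Then I backed the finger off, raised it and moved clear.

- **Aim:** in the last top picture, lines through opposite balls put the red arm at 55.4–55.8°. The can lies at 55.1–55.4° (one weaker depth fit gave 55.8°). The remaining error is about 0.4°, roughly 2 mm at the can and close to the measuring noise.
- **After letting go:** the turntable did not move; the red ball measured the same position before and after I withdrew the finger.
- **Offcut and other things:** the offcut turned with the platter and was never touched. By eye in the last top picture, the can, jar and other items are where they were.
- **Forces and time:** force readings between moves stayed at or below about 2 N, and the arm finished in 13.3 s.
- **Check that failed:** my automatic detection of the black balls did not find enough pixels. I read their positions off enlarged pictures instead; only the red ball was measured by code as well, at 55.7°.

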